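# Seat a porcelain tile and wedge up its end for painting

## Robot

A 6-joint arm with a two-finger parallel gripper is mounted at the origin on the work surface. World frame = base frame: x ahead of the robot, y to its left, z up, the work surface at z = 0. Lengths are in mm, angles in degrees, forces in N, time in s.
With the tool pointing down it reaches from about 300 to 875 mm from the base axis. Payload 4.2 kg.
Tool frame: the origin (TCP) lies between the finger pads; the fingertips stand 8 mm ahead of it and the grasp point (between the pads) lies 11 mm behind it; z points along the fingers, y is the line along which they close (so a half turn about z gives the same grasp; the last joint's range is limited). The gripper opens to 85 mm and grips with 20 to 120 N. Pads are 22 mm wide; open, the fingers measure 114 mm over their backs; the gripper's body (76 mm by 85 mm) begins 54 mm behind the grasp point. The pads swing forward as they close: fully open they stand 13 mm farther back than shut.
Start: joints at [73.797, 18.312, 89.639, -0, 72.044, -1.146], TCP at [149.378, 555.272, 239.338] pointing down, gripper open.
Joint ranges: [-177.97, 177.97], [-48.28, 115.42], [12.27, 149.76], [-77.06, 257.06], [2.81, 150.46], [-146.56, 146.56]. Speed limits (degrees/s): [147.25, 147.25, 180, 180, 180, 180].

## Interface

Orientations are given as [roll, pitch, yaw] about the fixed x, y, z axes, in that order (R = Rz(yaw) Ry(pitch) Rx(roll)).
In Python, from workcell import sense, read_camera, camera_info, sign_off gives the robot as it stands.
- The arm moves only by the tool drive_tool, never from a script. Its argument "targets" is a list that holds one entry, the list of rows, each a list of 7 numbers: the turn, a rotation vector about the tool's x, y, z in units of 6 degrees (1.0 is 6 degrees), then the shift along the tool's x, y, z in units of 30 mm (1.0 is 30 mm), then the finger opening in mm, from 0 to 85.4. A call has exactly 8 rows; each row shifts and turns the commanded pose from where the row before left it, along the tool's axes as they then stand; what a row does not reach is not made up. A row lasts 1/12 s, in which the tool goes at most 41.7 mm and 7.16 degrees, less where a joint would pass 70% of its speed; a pose out of reach is approached as far as the arm can. A call is refused whole if a number of a shift passes 1 or a number of a turn 1, either way. A call with a gripper value outside its range is refused whole. The fingers move at their own pace and stop on an object; "grip_force" is the grip in N (left out, the last holds). Time passes only in rows, so rows that do not move let the fingers close, or fill a call up. It gives the time, the measured TCP pose, the force, the opening and the grip force at its end, in the units of the state.
- sense(): the state, without advancing time (a new reading comes with each control period).
- read_camera(name): name is "scene" or "top" or "wrist"; returns (picture, depth): 420x560x3 uint8, red, green, blue; 420x560 float32, mm along the optical axis (not along the pixel's ray), 0 where there is no reading.
- camera_info(name): a dict with "mtx" (3x3 intrinsics, pixels), "k1" (the pictures are not rectified: a ray, as slopes to the right and down, at radius r is drawn at 1 + k1 r^2 times it, then the intrinsics apply), "world_from_camera" (4x4, takes a point from camera to world coordinates). Camera axes: x right, y down, z forward; pixel columns grow to the right and rows downward; lengths in mm; the calibration is good to about 2 mm. A picture is of the moment at which its call begins: read the wrist's pose just before it. camera_info takes no time and is no camera call; for the wrist camera it gives the pose at the moment of the call.
- sign_off(): hands the job in; it is judged then, once.
The state is a dict: "time": time; "joints": joint angles; "qvel": joint speeds; "joint_efforts": joint torques, N m; "eef_pos": TCP position; "orientation": TCP orientation; "ft_force": force on the tool from outside, world axes, zero at the start; "wrist_torque": the same for the moment, N m; "gripper_width": finger opening in mm; "grip_force": force on a finger pad.
Only numpy, scipy, OpenCV 4.12 (cv2) and the standard library are available. Lean on these libraries where they do the work, as an engineer would, in place of code of your own. Each camera call takes 0.05 s, during which the arm holds its last target. There are 200 camera calls.

## Task

Lay the porcelain tile flat in the pocket of the blue painting board, face up, and let go of it. Then take the wooden wedge by its orange handle, set it on the board's bare end and push it along the channel, nose first, under the tile until that end of the tile stands about 5 mm clear of its ledges while the far end stays down in the pocket. Finish holding the wedge there in the gripper, flat on the board and under the tile's load, with nothing else lifting the tile, and leave everything else on the table where it is.

Things in the scene. Friction and masses are not known exactly. Their poses are not given: they have to be found in the camera images.
- tile: White porcelain tile, 110 (its x) x 52 (y) x 16 mm thick, about 0.2 kg, with two blue stripes and three small diamonds on its upper face. It starts lying flat on the table, face up. Origin: centre of its underside; z points up out of the painted face. Either end may face the wedge.
- board: Blue painting board fixed to the table: a plate 8 mm thick, 110 mm wide (y), from x = -165 to +70 mm of its origin, which lies on the table under the pocket's centre. The pocket takes the tile lengthwise along x. The near end (x = -165 to -67 mm) is bare, with two thin white lines along the wedge's way; the wedge slides on this plate in +x.
- pocket (a point): Pocket centre at the ledge tops, 14 mm above the table, where the centre of the tile's underside belongs; axes as the board's. Inside 114 x 56 mm (2 mm play all round); walls 7 mm high above the ledges. Inner faces: far wall x = +57, sides y = +-28 mm. The middle 58 mm of both sides is open for fingers. Near end: two stops, x = -57 to -67 mm, 38 mm apart.
- channel (a point): Point on the plate's top (8 mm above the table) at x = -62 mm of the board, in the gap between the near stops: mouth of the wedge's channel. Axes as the board's. The channel runs in +x under the tile between two aluminium ledges 6 mm high (y = +-17 to +-25 mm, as long as the pocket) that carry the tile: 34 mm wide.
- wedge: Dark wooden wedge with upright orange handle, 111 mm long, 24 mm wide, about 0.09 kg, standing flat on the table. Origin: on its underside below the handle's centre; x to the nose, z up. Handle: 26 (x) x 24 (y) x 55 mm high above the underside, gripped across y. Its straight ramp falls from 17.5 mm high at x = 14 mm to 3.5 mm at x = 98 mm (the nose): 1 mm of lift per 6 mm of travel.
- wedge_nose (a point): Middle of the wedge nose's lower edge, 98 mm ahead of its origin. With the wedge flat on the plate, it meets a seated tile when the nose is about 15 mm past the tile's near end; at 45 mm that end is up 5 mm (33 mm: 3, 63 mm: 8). Pushing shoves the tile up to 2 mm ahead, against the far wall.
- glaze_jar: Loose bystander, to be left where it is. Jar, 54 mm across, 75 mm tall, red cap. Origin: centre of its underside.
- brush: Loose bystander, to be left where it is. Paint brush, 170 mm long, lying flat along its x. Origin: underneath it.
- cup: Loose bystander, to be left where it is. White cup, 68 mm across the rim, 55 mm tall. Origin: centre of its underside.
- green_bottle: Loose bystander, to be left where it is. Green bottle, 48 mm across, 130 mm tall. Origin: centre of its underside.
- bowl: Loose bystander, to be left where it is. Blue bowl, 110 mm across, 45 mm tall. Origin: centre of its underside.
- trim_ring: Loose bystander, to be left where it is. Terracotta ring, 80 mm across, 12 mm thick, lying flat. Origin: centre of its underside.

How it is judged (in metres and radians):
On the way:
1. the tile lies flat and square in the pocket, released, with no wedge under it (x of tile in the frame of pocket between -0.004 and 0.004 m and y of tile in the frame of pocket between -0.004 and 0.004 m and z of tile in the frame of pocket between -0.002 and 0.0015 m and angle between the x axis of tile and the x axis of board, either way round below 0.06 rad and angle between tile's own z axis and vertical below 0.02 rad and contact force between each of the fingers, wedge and tile below 0.05 N and linear speed of tile below 0.02 m/s), for 0.2 s.
At the end, for the whole second after the job is handed in: Tile in the pocket within 5 mm and 0.06 rad, near end raised 3 to 8 mm (tilt 0.026 to 0.075 rad), far end down; wedge flat on the board, nose 12 to 77 mm under the tile, within 0.15 rad of the channel, bearing the tile, gripped by the fingers; fingers and arm off the tile; all still (angle between tile's own z axis and vertical between 0.026 and 0.075 rad and x of tile in the frame of pocket between -0.005 and 0.005 m and y of tile in the frame of pocket between -0.005 and 0.005 m and z of tile in the frame of pocket between 0.0008 and 0.0055 m and angle between the y axis of tile and the y axis of board, either way round below 0.06 rad and contact force between wedge and tile above 0.2 N and contact force between the fingers and wedge above 1 N and contact force between each of the fingers, the arm and tile below 0.05 N and x of wedge_nose in the frame of pocket between -0.045 and 0.02 m and y of wedge_nose in the frame of pocket between -0.012 and 0.012 m and z of wedge in the frame of pocket between -0.009 and -0.0035 m and x of wedge in the frame of pocket below -0.07 m and angle between the x axis of wedge and the x axis of board, either way round below 0.15 rad and angle between wedge's own z axis and vertical below 0.06 rad and linear speed of each of tile, wedge below 0.01 m/s); the arm keeps its last pose, push and grip.
It fails at once if one of the other loose things is moved more than 25 mm (distance of any of glaze_jar, brush, cup, green_bottle, bowl, trim_ring from where it was at the start of the episode above 0.025 m).
It also fails if it takes over 59 s, if anything falls off the work surface, if the arm or the gripper's body presses on something with over 40 N, if the wrist force passes 120 N, or if a joint passes its speed limit or range.

## Working session

There is one attempt and no reset: what is moved stays moved. The work goes in short steps, Python scripts to look and compute and a tool call to move; the robot and the scene stay as the last step left them, time stands still between calls to the robot, and variables do not carry over. Pictures are saved under pics/ and viewed, at most 10 in all, crops included, and the job is handed in when it is done.

Besides the shell and the picture viewer there is one more tool, called as name([rows], argument=value, ...), one row to a line, values as JSON. drive_tool: Moves the arm, as the interface text tells. Its arguments: {"type":"object","properties":{"targets":{"type":"array","items":{"type":"array","items":{"type":"array","items":{"type":"number"}}}},"grip_force":{"type":"number"}},"required":["targets"]}

```bash
mkdir -p pics
cat > h.py <<'E'
import numpy as np, cv2
from workcell import sense, read_camera, camera_info, sign_off
def grab(n):
    ci=camera_info(n); p,d=read_camera(n); np.savez(f'{n}.npz',p=p,d=d,K=np.array(ci['mtx']),k1=ci['k1'],T=np.array(ci['world_from_camera'])); return load(n)
def load(n):
    z=np.load(f'{n}.npz'); return {k:z[k] for k in z.files}
def ray(c,uv):
    uv=np.atleast_2d(uv).astype(float)
    K=c['K']; dist=np.array([float(c['k1']),0,0,0])
    s=cv2.undistortPoints(uv.reshape(-1,1,2),K,dist).reshape(-1,2)
    d=np.c_[s,np.ones(len(s))]
    return d@c['T'][:3,:3].T, c['T'][:3,3], d
def plane(c,uv,z):
    d,o,_=ray(c,uv); return o+d*((z-o[2])/d[:,2])[:,None]
def cloud(c):
    h,w=c['d'].shape; v,u=np.mgrid[:h,:w]
    d,o,_=ray(c,np.c_[u.ravel(),v.ravel()]); return (o+d*c['d'].reshape(-1,1)).reshape(h,w,3)
E
python3 - <<'E'
from h import *
s=sense(); print(s)
for n in ['top','scene']:
    c=grab(n); cv2.imwrite(f'pics/{n}0.png',c['p'][...,::-1]); print(n,c['K'].tolist(),c['k1'],c['T'].round(3).tolist())
E
```

```text
{'time': 0.0, 'joints': array([ 7.37969084e+01,  1.83528533e+01,  8.97075703e+01, -1.84266965e-03,
        7.20437880e+01, -1.14793836e+00]), 'qvel': array([-0.03280174, -0.00117792,  0.06137851, -0.02500494,  0.05903363,
        0.09063468]), 'joint_efforts': array([-1.08562617e-04, -4.15538621e+01, -2.34165072e+01, -1.25006277e-04,
        8.14430939e-03,  4.71086253e-06]), 'eef_pos': array([149.25277844, 554.80626327, 238.46220465]), 'orientation': array([-1.79895774e+02, -3.36240627e-04,  1.64945416e+02]), 'ft_force': array([0.30512621, 0.12557347, 0.03825176]), 'wrist_torque': array([ 0.03601684, -0.05100511, -0.00290308]), 'grip_force': 0.0, 'gripper_width': 85.23362448212447}
top [[541.247445049768, 0.0, 282.03014300908166], [0.0, 541.247445049768, 211.36398955045405], [0.0, 0.0, 1.0]] -0.14348127480140907 [[-0.026, -0.997, 0.069, 460.211], [-1.0, 0.025, -0.005, -12.537], [0.003, -0.069, -0.998, 1413.203], [0.0, 0.0, 0.0, 1.0]]
scene [[452.5550853748798, 0.0, 286.8311272241403], [0.0, 452.5550853748798, 205.4236506983199], [0.0, 0.0, 1.0]] -0.021729039873556732 [[-0.862, 0.402, -0.308, 990.438], [0.506, 0.694, -0.512, 682.541], [0.009, -0.597, -0.802, 1149.294], [0.0, 0.0, 0.0, 1.0]]
```

View pics/top0.png

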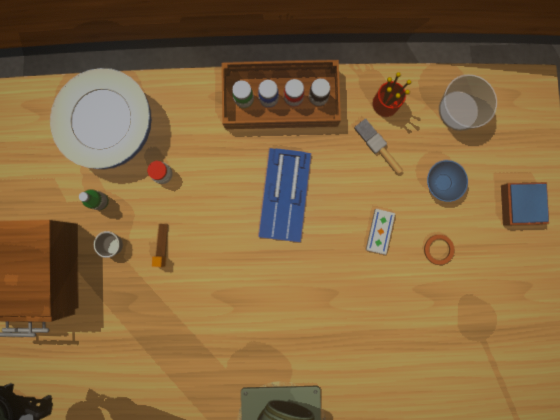

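View pics/scene0.png

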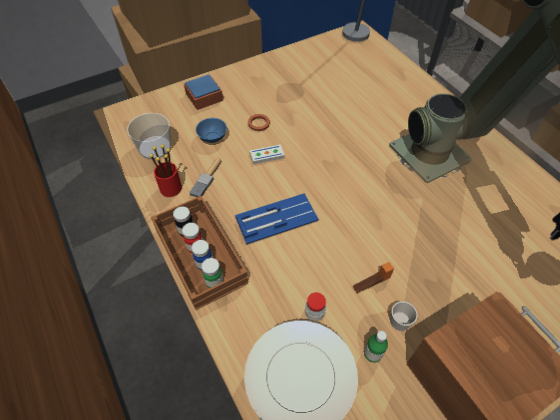

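The top view shows the tile at about (381,232), the board at (287,195) with its pocket end at the top, and the wedge with nose at (162,225) and handle at (157,262). The scene view shows the same layout, with nothing close beside the tile or wedge except the cup at (107,245).

```bash
cat >> h.py <<'E'
def comp(m,near):
    n,l,st,ce=cv2.connectedComponentsWithStats(m.astype(np.uint8),connectivity=8)
    i=1+np.argmin([np.hypot(*(ce[k]-near))+ (1e4 if st[k,4]<15 else 0) for k in range(1,n)]); return l==i
def rect(c,m,z):
    v,u=np.nonzero(m); P=plane(c,np.c_[u,v],z)[:,:2].astype(np.float32)
    (x,y),(w,h),a=cv2.minAreaRect(P)
    if w<h: w,h,a=h,w,a+90
    return np.round([x,y,w,h,(a+90)%180-90],1)
E
python3 - <<'E'
from h import *
c=load('top'); p=c['p'].astype(int); hsv=cv2.cvtColor(c['p'],cv2.COLOR_RGB2HSV).astype(int)
H,S,V=hsv[...,0],hsv[...,1],hsv[...,2]
blue=(H>100)&(H<130)&(S>120)
uu,vv=np.meshgrid(np.arange(560),np.arange(420))
box=lambda a,b,d,e:(uu>a)&(uu<b)&(vv>d)&(vv<e)
b=blue&box(250,325,140,250); b=cv2.morphologyEx(b.astype(np.uint8),cv2.MORPH_CLOSE,np.ones((7,7)))>0
print('board',rect(c,comp(b,(287,195)),8))
t=(S<70)&(V>130)&box(360,405,200,265); t=cv2.morphologyEx(t.astype(np.uint8),cv2.MORPH_CLOSE,np.ones((9,9)))>0
print('tile',rect(c,comp(t,(381,232)),16))
print(p[262,157],p[240,162],p[230,150])
o=(p[...,0]>150)&(p[...,1]>60)&(p[...,1]<130)&(p[...,2]<40)&box(140,180,215,275)
print('handle',rect(c,comp(o,(157,262)),55))
w=(V<130)&box(150,175,215,262)
print('wedge body',rect(c,comp(w,(162,240)),12))
C=cloud(c)
for q in [(381,232),(157,262),(162,240),(280,220),(280,180)]: print(q,C[q[1],q[0]].round(1))
E
```

```text
board [602.6 -28.  231.  104.5  -8.4]
tile [ 498.7 -273.5  110.3   53.4  -14.8]
[173 103   3] [94 59 31] [170 143  82]
handle [437.  301.1  25.2  20.5  -0.9]
wedge body [483.3 295.2  98.8  40.7   4. ]
(381, 232) [ 496.6 -274.6   19.8]
(157, 262) [434.4 298.7  54.3]
(162, 240) [490.4 293.7  15.3]
(280, 220) [535.3 -14.1   4.6]
(280, 180) [638.5 -16.7  18.3]
```

drive_tool([
  [[0,0,0,-0.77,-0.98,0,85],[0,0,0,-0.77,-0.98,0,85],[0,0,0,-0.77,-0.98,0,85],[0,0,0,-0.77,-0.98,0,85],[0,0,0,-0.77,-0.98,0,85],[0,0,0,-0.77,-0.98,0,85],[0,0,0,-0.77,-0.98,0,85],[0,0,0,-0.77,-0.98,0,85]],
])

```text
time: 0.77
eef_pos: [266.8, 278.3, 239.1]
orientation: [-180.0, -0.0, 165.0]
ft_force: [0.9, 0.7, -0.6]
gripper_width: 84.9
grip_force: 0.0
```

drive_tool([
  [[0,0,0,-0.77,-0.98,0,85],[0,0,0,-0.77,-0.98,0,85],[0,0,0,-0.77,-0.98,0,85],[0,0,0,-0.77,-0.98,0,85],[0,0,0,-0.77,-0.98,0,85],[0,0,0,-0.77,-0.98,0,85],[0,0,0,-0.77,-0.98,0,85],[0,0,0,-0.77,-0.98,0,85]],
])

```text
time: 1.43
eef_pos: [384.1, 3.1, 239.2]
orientation: [180.0, -0.0, 164.9]
ft_force: [1.1, 1.1, -1.0]
gripper_width: 85.0
grip_force: 0.0
```

drive_tool([
  [[0,0,0,-0.77,-0.98,0,85],[0,0,0,-0.77,-0.98,0,85],[0,0,0,-0.77,-0.98,0,85],[0,0,0,-0.77,-0.98,0,85],[0,0,0,-0.77,-0.98,0,85],[0,0,0,-0.5,-0.7,0,85],[0,0,0,0,0,0,85],[0,0,0,0,0,0,85]],
])

```text
time: 2.1
eef_pos: [466.2, -191.9, 238.4]
orientation: [180.0, -0.1, 164.8]
ft_force: [-0.8, 0.3, 0.7]
gripper_width: 84.9
grip_force: 0.0
```

Run:
```python
from h import *
s=sense(); print(s['time'],s['eef_pos'],s['orientation'],s['qvel'].round(2))
c=grab('wrist'); cv2.imwrite('pics/w1.png',c['p'][...,::-1]); print(c['K'].tolist(),c['k1'],c['T'].round(3).tolist())
```

```text
2.1 [ 466.24869897 -191.90381679  238.42391452] [ 1.79961350e+02 -1.13045099e-01  1.64812675e+02] [ 1.98 -1.56  1.87  0.46  0.52  0.29]
[[356.13145728629456, 0.0, 274.34255401806456], [0.0, 356.13145728629456, 216.61560626982768], [0.0, 0.0, 1.0]] -0.010257079570506308 [[0.261, 0.919, 0.296, 390.5], [0.965, -0.249, -0.079, -171.625], [0.001, 0.306, -0.952, 372.819], [0.0, 0.0, 0.0, 1.0]]
```

View pics/w1.png

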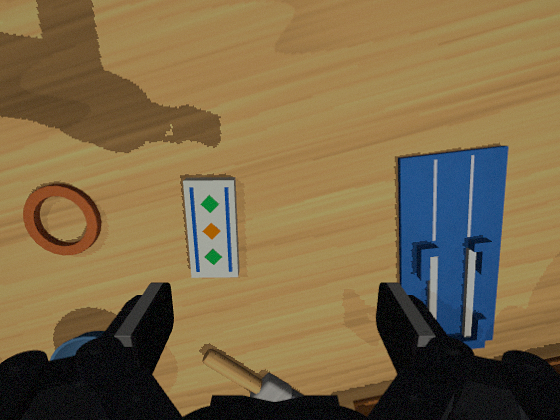

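The wrist view shows the tile at about (211,228), upper corners about (183,178) and (236,178). The board's near edge runs (399,158)–(507,147), with white lines at u≈435 and 472, stops at v≈245 and aluminium ledges below them.

```bash
cat > m.py <<'E'
from h import *
def tile(c,bx,z=16):
    hsv=cv2.cvtColor(c['p'],cv2.COLOR_RGB2HSV).astype(int); S,V=hsv[...,1],hsv[...,2]
    m=np.zeros(S.shape,bool); a,b,d,e=bx; m[d:e,a:b]=((S<60)&(V>150))[d:e,a:b]
    m=cv2.morphologyEx(m.astype(np.uint8),cv2.MORPH_CLOSE,np.ones((15,15)))>0
    return rect(c,comp(m,((a+b)/2,(d+e)/2)),z)
def line(P):
    vx,vy,x,y=cv2.fitLine(P[:,:2].astype(np.float32),cv2.DIST_HUBER,0,.01,.01).ravel()
    if vx<0: vx,vy=-vx,-vy
    return np.array([x,y]),np.array([vx,vy])
E
python3 - <<'E'
from m import *
c=load('wrist'); print('tile',tile(c,(170,250,165,290)))
C=cloud(c); print('tile z',C[215,211], 'plate',C[180,450],'ledge',C[300,432],'table',C[120,300])
hsv=cv2.cvtColor(c['p'],cv2.COLOR_RGB2HSV).astype(int); S,V=hsv[...,1],hsv[...,2]
wh=(S<70)&(V>140)
def pts(a,b,d,e,z,m=wh):
    v,u=np.nonzero(m[d:e,a:b]); return plane(c,np.c_[u+a,v+d],z)
for nm,bx,z in [('l1',(428,442,162,238),8),('l2',(466,480,158,233),8),('led1',(420,445,257,330),14),('led2',(455,482,250,335),14)]:
    P=pts(*bx,z); o,d=line(P); print(nm,len(P),P[:,:2].mean(0).round(1),np.degrees(np.arctan2(d[1],d[0])).round(2), 'along ext',np.round([((P[:,:2]-o)@d).min(),((P[:,:2]-o)@d).max()],1),'start',np.round(o+d*((P[:,:2]-o)@d).min(),1),'end',np.round(o+d*((P[:,:2]-o)@d).max(),1),'wid',np.ptp((P[:,:2]-o)@[-d[1],d[0]]).round(1))
bl=(hsv[...,0]>100)&(hsv[...,0]<130)&(S>120)&(V>70)
top=[(u,np.nonzero(bl[130:200,u])[0][0]+130) for u in range(403,504) if bl[130:200,u].any()]
o,d=line(plane(c,np.array(top),8)); print('near edge',o,np.degrees(np.arctan2(d[1],d[0])))
for side in (0,-1):
    q=[(np.nonzero(bl[v,385:525])[0][side]+385,v) for v in range(165,232)]
    o,d=line(plane(c,np.array(q),8)); print('side',o,np.degrees(np.arctan2(d[1],d[0])))
E
```

```text
tile [ 499.5 -270.5  109.1   51.6  -14.8]
tile z [ 482.38783504 -265.15022674   15.77585309] plate [513.57066089 -13.83087596   6.89154435] ledge [646.08098697 -53.22612765  14.72692287] table [ 414.10829917 -150.67592565   -0.49957985]
l1 239 [530.3 -32.8] -8.31 along ext [-40.6  42.9] start [490.1 -26.9] end [572.7 -39. ] wid 3.7
l2 209 [534.9   4.8] -8.23 along ext [-39.3  42.4] start [496.   10.5] end [576.8  -1.2] wid 3.1
led1 387 [626.2 -49. ] -7.4 along ext [-35.1  42.7] start [592.7 -44.8] end [669.9 -54.8] wid 7.8
led2 555 [648.   -9.8] -8.18 along ext [-53.3  56.7] start [595.5  -2.3] end [704.3 -17.9] wid 7.9
near edge [486.34372     2.0044696] 81.773926
side [519.7697  -68.11778] -8.988739
side [539.3425    39.285843] -7.959303
```

drive_tool([
  [[0,0,0,-0.6,-0.75,0,85],[0,0,0,-0.6,-0.75,0.3,85],[0,0,0,-0.557,-0.738,0.6,85],[0,0,0,0,0,1.0,85],[0,0,0,0,0,1.0,85],[0,0,0,0,0,1.0,85],[0,0,0,0,0,0.8,85],[0,0,0,0,0,0.3,85]],
])

```text
time: 2.82
eef_pos: [497.5, -266.8, 86.0]
orientation: [179.9, -0.4, 165.0]
ft_force: [-0.5, -0.2, 0.5]
gripper_width: 85.4
grip_force: 0.0
```

drive_tool([
  [[0,0,0,0,0,0,85],[0,0,0,0,0,0,85],[0,0,0,0,0,0,85],[0,0,0,0,0,0,85],[0,0,0,0,0,0,85],[0,0,0,0,0,0,85],[0,0,0,0,0,0,85],[0,0,0,0,0,0,85]],
])

```text
time: 3.48
eef_pos: [500.0, -269.7, 89.6]
orientation: [-180.0, 0.0, 164.9]
ft_force: [0.0, -0.6, 0.0]
gripper_width: 85.2
grip_force: 0.0
```

Run:
```python
from m import *
s=sense(); print(s['time'],s['eef_pos'],s['orientation'])
c=grab('wrist'); cv2.imwrite('pics/w2.png',c['p'][...,::-1])
```

```text
3.4833 [ 500.00321719 -269.73972305   89.61251748] [-1.79997578e+02  3.09863220e-02  1.64935919e+02]
```

View pics/w2.png

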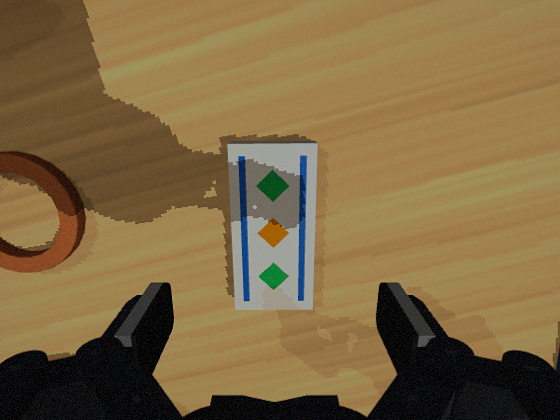

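The tile is centred between the fingers at about (273,226), running from v≈142 to v≈310, and sits square to them.

Run:
```python
from m import *
c=load('wrist')
hsv=cv2.cvtColor(c['p'],cv2.COLOR_RGB2HSV).astype(int)
m=np.zeros((420,560),bool); m[135:318,222:322]=((hsv[...,1]<70)&(hsv[...,2]>70))[135:318,222:322]
m=cv2.morphologyEx(m.astype(np.uint8),cv2.MORPH_OPEN,np.ones((5,5)))
m=cv2.morphologyEx(m,cv2.MORPH_CLOSE,np.ones((25,25)))>0
print(rect(c,comp(m,(273,226)),16), plane(c,[[272,142.5],[274,310]],16).round(1))
```

```text
[ 498.8 -270.4  109.7   52.2  -14.9] [[ 445.5 -256.6   16. ]
 [ 552.6 -284.2   16. ]]
```

drive_tool([
  [[0,0,0,0.02,-0.03,0.9,85],[0,0,0,0,0,0.9,85],[0,0,0,0,0,0.5,85],[0,0,0,0,0,0.3,85],[0,0,0,0,0,0,85],[0,0,0,0,0,0,75],[0,0,0,0,0,0,60],[0,0,0,0,0,0,50]],
], grip_force=40)

```text
time: 4.2
eef_pos: [500.0, -270.8, 12.5]
orientation: [-180.0, 0.1, 164.9]
ft_force: [0.2, 0.7, 0.8]
gripper_width: 52.5
grip_force: 0.0
```

drive_tool([
  [[0,0,0,0,0,0,45],[0,0,0,0,0,0,45],[0,0,0,0,0,0,45],[0,0,0,0,0,0,45],[0,0,0,0,0,0,45],[0,0,0,0,0,0,45],[0,0,0,0,0,0,45],[0,0,0,0,0,0,45]],
])

```text
time: 4.87
eef_pos: [500.0, -270.8, 12.8]
orientation: [-180.0, 0.2, 164.9]
ft_force: [-0.7, 0.4, 6.1]
gripper_width: 50.8
grip_force: 42.6
```

drive_tool([
  [[0,0,0,0,0,-0.2,45],[0,0,0,0,0,-0.5,45],[0,0,-0.38,0,0,-0.9,45],[0,0,-0.38,0,0,-0.9,45],[0,0,-0.37,0,0,-0.7,45],[0,0,0,-0.42,0.96,0,45],[0,0,0,-0.42,0.96,0,45],[0,0,0,-0.42,0.96,0,45]],
])

```text
time: 5.53
eef_pos: [548.9, -189.7, 107.9]
orientation: [180.0, 0.0, 171.6]
ft_force: [0.7, -0.2, -4.0]
gripper_width: 50.1
grip_force: 42.6
```

drive_tool([
  [[0,0,0,-0.42,0.96,0,45],[0,0,0,-0.42,0.96,0,45],[0,0,0,-0.42,0.96,0,45],[0,0,0,-0.42,0.96,0,45],[0,0,0,-0.42,0.96,0,45],[0,0,0,-0.42,0.96,0,45],[0,0,0,0,0,0,45],[0,0,0,0,0,0,45]],
])

```text
time: 6.2
eef_pos: [648.6, -28.6, 106.7]
orientation: [-180.0, -0.1, 171.9]
ft_force: [-0.3, 0.2, -2.5]
gripper_width: 50.7
grip_force: 42.8
```

drive_tool([
  [[0,0,0,0,0,0,45],[0,0,0,0,0,0,45],[0,0,0,0,0,0,45],[0,0,0,0,0,0,45],[0,0,0,0,0,0,45],[0,0,0,0,0,0,45],[0,0,0,0,0,0,45],[0,0,0,0,0,0,45]],
])

```text
time: 6.87
eef_pos: [648.6, -30.3, 107.3]
orientation: [180.0, 0.0, 171.7]
ft_force: [0.3, -0.4, -2.3]
gripper_width: 50.5
grip_force: 42.8
```

Run:
```python
from m import *
s=sense(); print(s['time'],s['eef_pos'],s['orientation'],s['gripper_width'],s['ft_force'])
c=grab('wrist'); cv2.imwrite('pics/w3.png',c['p'][...,::-1])
```

```text
6.8667 [648.61052717 -30.32748838 107.34053574] [1.79993872e+02 3.26292454e-03 1.71708316e+02] 50.450854712244805 [ 0.27416739 -0.35746557 -2.30449586]
```

View pics/w3.png

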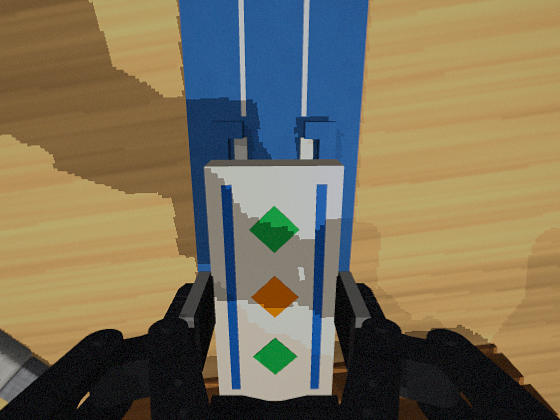

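The tile is held over the pocket, near top edge at v≈166 (u 205–344). The white lines at u≈242 and 306 and the stops at v≈121 are visible for alignment.

Run:
```python
from m import *
c=load('wrist')
hsv=cv2.cvtColor(c['p'],cv2.COLOR_RGB2HSV).astype(int); S,V=hsv[...,1],hsv[...,2]
ctr=[]
for a,b in [(232,252),(296,316)]:
    q=[]
    for v in range(8,112):
        k=np.nonzero((S[v,a:b]<90)&(V[v,a:b]>110))[0]
        if len(k): q.append((k.mean()+a,v))
    P=plane(c,np.array(q),8); o,d=line(P); print('line',o,np.degrees(np.arctan2(d[1],d[0])).round(2)); ctr.append(o@[.1435,.9897])
print('line lateral',ctr,np.mean(ctr))
zt=110.5
L=[];R=[]
for v in range(172,262,3):
    k=np.nonzero((S[v,195:355]<60)&(V[v,195:355]>60))[0]+195
    L.append((k[0]-.5,v));R.append((k[-1]+.5,v))
lat=[]
for q in (L,R):
    o,d=line(plane(c,np.array(q),zt)); print('tile side',o,np.degrees(np.arctan2(d[1],d[0])).round(2)); lat.append(o@[.1435,.9897])
print('tile lateral',lat,np.mean(lat))
# near top edge of tile: vertical gradient
g=cv2.GaussianBlur(V.astype(np.float32),(0,0),1)
for u in (225,260,290,325):
    col=g[150:180,u]; print(u,col.round(0).astype(int).tolist())
print('tile end if v=166',plane(c,[[274,166]],zt)[0]@[.9897,-.1435,0])
for u in (222,325): print('stop col',u,g[108:140,u].round(0).astype(int).tolist())
print('stop v121',plane(c,[[222,121],[325,121]],21)@[.9897,-.1435,0], 'pocket s est',648.3*.9897+30.8*.1435)
```

```text
line [543.7677   -34.981678] -8.39
line [551.0643      2.2918725] -8.28
line lateral [np.float64(43.40929825248717), np.float64(81.34598896241187)] 62.377643607449514
tile side [606.41486  -50.818485] -7.84
tile side [614.5358      2.4270647] -0.26
tile lateral [np.float64(36.725476968002305), np.float64(90.58795715711116)] 63.65671706255674
225 [92, 91, 90, 90, 90, 91, 92, 92, 91, 89, 90, 91, 91, 90, 91, 105, 137, 169, 184, 187, 187, 187, 187, 187, 188, 187, 187, 187, 186, 186]
260 [94, 94, 94, 94, 95, 95, 94, 93, 91, 89, 90, 91, 91, 90, 92, 110, 146, 175, 185, 187, 187, 187, 187, 187, 187, 187, 187, 187, 187, 187]
290 [150, 150, 150, 151, 151, 150, 150, 148, 137, 115, 98, 93, 92, 91, 94, 116, 156, 182, 187, 187, 187, 187, 187, 187, 187, 187, 187, 187, 187, 187]
325 [150, 150, 150, 150, 150, 150, 151, 149, 135, 110, 93, 90, 89, 90, 99, 128, 166, 187, 191, 190, 190, 191, 191, 191, 191, 190, 190, 191, 190, 190]
tile end if v=166 590.3575573042393
stop col 222 [93, 93, 94, 94, 95, 95, 94, 94, 94, 94, 94, 91, 84, 80, 84, 89, 91, 91, 91, 90, 90, 91, 91, 91, 92, 92, 92, 92, 92, 92, 92, 93]
stop col 325 [150, 150, 150, 151, 151, 151, 149, 139, 117, 99, 93, 91, 89, 97, 124, 145, 150, 150, 150, 150, 150, 150, 150, 150, 150, 150, 150, 150, 150, 150, 151, 152]
stop v121 [578.79543048 578.79910303] pocket s est 646.0423099999999
```

drive_tool([
  [[0,0,0,-0.027,-0.02,0.6,45],[0,0,0,0,0,0.6,45],[0,0,0,0,0,0.5,45],[0,0,0,0,0,0.3,45],[0,0,0,0,0,0.2,45],[0,0,0,0,0,0,45],[0,0,0,0,0,0,45],[0,0,0,0,0,0,45]],
])

```text
time: 7.58
eef_pos: [650.2, -30.9, 42.3]
orientation: [180.0, 0.1, 171.7]
ft_force: [0.8, 0.3, -2.8]
gripper_width: 50.5
grip_force: 42.7
```

drive_tool([
  [[0,0,0,0,0,0,45],[0,0,0,0,0,0,45],[0,0,0,0,0,0,45],[0,0,0,0,0,0,45],[0,0,0,0,0,0,45],[0,0,0,0,0,0,45],[0,0,0,0,0,0,45],[0,0,0,0,0,0,45]],
])

```text
time: 8.25
eef_pos: [649.4, -30.9, 41.3]
orientation: [180.0, -0.0, 171.7]
ft_force: [0.1, -0.0, -2.6]
gripper_width: 50.7
grip_force: 42.7
```

Run:
```python
from m import *
s=sense(); e=s['eef_pos']; print(s['time'],e,s['orientation'],e@[.9897,-.1435,0],e@[.1435,.9897,0])
c=grab('wrist'); cv2.imwrite('pics/w4.png',c['p'][...,::-1])
```

```text
8.25 [649.36330577 -30.8645132   41.2788461 ] [ 1.79993768e+02 -2.45403904e-03  1.71723153e+02] 647.10392136503 62.637025666167865
```

View pics/w4.png

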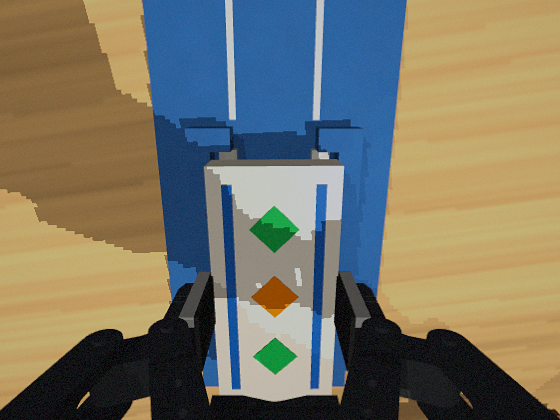

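The tile hovers over the pocket, centred on the lines (tile u 205–344, stop gap centred near u≈275). I'll lower it.

drive_tool([
  [[0,0,0,0,0,0.2,45],[0,0,0,0,0,0.1,45],[0,0,0,0,0,0.05,45],[0,0,0,0,0,0.05,45],[0,0,0,0,0,0.04,45],[0,0,0,0,0,0.04,45],[0,0,0,0,0,0,45],[0,0,0,0,0,0,45]],
])

```text
time: 8.97
eef_pos: [649.4, -30.9, 26.9]
orientation: [180.0, 0.0, 171.7]
ft_force: [0.4, -0.8, -2.1]
gripper_width: 50.4
grip_force: 42.8
```

drive_tool([
  [[0,0,0,0,0,0.03,45],[0,0,0,0,0,0,45],[0,0,0,0,0,0,45],[0,0,0,0,0,0,45],[0,0,0,0,0,0,53],[0,0,0,0,0,0,58],[0,0,0,0,0,0,64],[0,0,0,0,0,0,64]],
])

```text
time: 9.63
eef_pos: [649.5, -30.9, 25.7]
orientation: [180.0, 0.0, 171.7]
ft_force: [-0.0, -0.2, -0.3]
gripper_width: 63.9
grip_force: 0.0
```

drive_tool([
  [[0,0,0,0,0,0,66],[0,0,0,0,0,0,66],[0,0,0,0,0,-0.3,66],[0,0,0,0,0,-0.8,70],[0,0,0,0,0,-0.9,85],[0,0,0,0,0,-0.9,85],[0,0,0,0,0,0,85],[0,0,0,0,0,0,85]],
])

```text
time: 10.3
eef_pos: [650.6, -31.0, 115.6]
orientation: [180.0, 0.3, 171.7]
ft_force: [-0.7, 0.3, -0.1]
gripper_width: 84.9
grip_force: 0.0
```

Run:
```python
from m import *
s=sense(); e=s['eef_pos']; print(s['time'],e,s['orientation'])
c=grab('wrist'); cv2.imwrite('pics/w5.png',c['p'][...,::-1])
print(tile(c,(190,370,80,400),30))
C=cloud(c)
```

```text
10.3 [650.56844455 -30.98220653 115.61097126] [179.97429178   0.27865774 171.72429486]
[646.8 -30.5 112.4  51.7  -7.9]
```

View pics/w5.png

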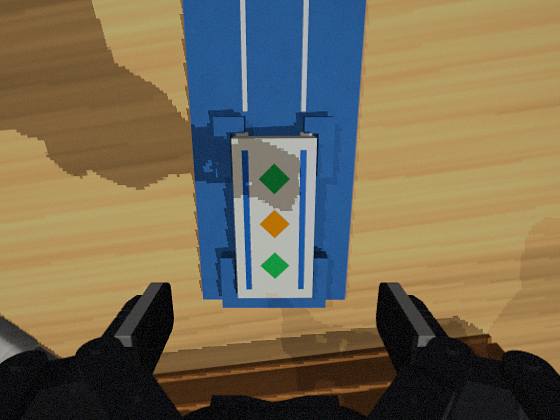

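The tile sits in the pocket (u 233–316, v 138–298), square with the walls. Next I'll check its flatness by depth.

Run:
```python
from m import *
c=load('wrist'); C=cloud(c)
P=C[150:290:2,240:310:2].reshape(-1,3); A=np.c_[P[:,:2]-P[:,:2].mean(0),np.ones(len(P))]
k=np.linalg.lstsq(A,P[:,2],rcond=None)[0]; print(k)
P=C[10:100:2,255:295:2].reshape(-1,3); A=np.c_[P[:,:2]-P[:,:2].mean(0),np.ones(len(P))]
k=np.linalg.lstsq(A,P[:,2],rcond=None)[0]; print(k)
```

```text
[-9.06314511e-02  1.37089625e-02  3.07581428e+01]
[ 6.02674567e-02 -4.68845347e-03  8.15392218e+00]
```

Run:
```python
from m import *
for i in range(2):
    c=grab('wrist'); C=cloud(c); s=sense(); print(s['eef_pos'].round(1),s['orientation'].round(2))
    for v in range(145,296,15):
        Q=C[v-3:v+4,253:296].reshape(-1,3); print(v,np.median(Q,0).round(1),Q[:,2].std().round(1))
    for v in (20,60,100): print('plate',v,np.median(C[v-3:v+4,255:295].reshape(-1,3),0).round(1),'table',np.median(C[v-3:v+4,400:440].reshape(-1,3),0).round(1))
s=grab('scene'); C=cloud(s)
```

```text
[648.7 -30.8 112.6] [ 1.8000e+02 -7.0000e-02  1.7172e+02]
145 [596.5 -23.4  29.6] 25.0
160 [605.5 -24.8  29.6] 0.7
175 [614.6 -26.1  29.8] 12.6
190 [624.1 -27.4  29.8] 12.6
205 [633.8 -28.9  29.7] 12.6
220 [643.8 -30.3  29.8] 12.6
235 [654.2 -31.9  29.7] 0.6
250 [664.6 -33.4  29.6] 0.6
265 [675.4 -34.9  29.8] 12.6
280 [686.7 -36.6  29.8] 12.6
295 [698.3 -38.3  29.7] 0.6
plate 20 [525.3 -12.9   7.5] table [ 5.366e+02  7.690e+01 -4.000e-01]
plate 60 [547.4 -16.1   7.6] table [ 5.598e+02  7.650e+01 -3.000e-01]
plate 100 [570.8 -19.5   7.6] table [ 5.844e+02  7.570e+01 -4.000e-01]
[648.4 -30.8 111.9] [-1.7999e+02 -1.4000e-01  1.7172e+02]
145 [595.5 -23.4  29.5] 12.6
160 [604.4 -24.7  29.6] 17.7
175 [613.6 -26.   29.8] 0.7
190 [622.9 -27.4  29.8] 0.6
205 [632.7 -28.8  29.7] 17.7
220 [642.6 -30.3  29.7] 0.6
235 [652.7 -31.7  29.8] 0.6
250 [663.3 -33.2  29.7] 12.5
265 [674.  -34.8  29.8] 12.5
280 [685.1 -36.3  29.7] 12.5
295 [696.6 -38.   29.7] 12.5
plate 20 [524.6 -13.1   7.6] table [ 5.357e+02  7.660e+01 -4.000e-01]
plate 60 [546.5 -16.2   7.5] table [ 5.589e+02  7.600e+01 -3.000e-01]
plate 100 [569.9 -19.5   7.6] table [ 5.835e+02  7.550e+01 -4.000e-01]
```

drive_tool([
  [[0,0,0,0.77,0.98,-0.3,85],[0,0,0,0.77,0.98,-0.3,85],[0,0,0,0.77,0.98,-0.3,85],[0,0,0,0.77,0.98,-0.3,85],[0,0,0,0.77,0.98,-0.3,85],[0,0,0,0.77,0.98,-0.3,85],[0,0,0,0.77,0.98,-0.3,85],[0,0,0,0.77,0.98,-0.3,85]],
])

```text
time: 11.17
eef_pos: [498.7, 229.5, 184.3]
orientation: [-179.9, -0.1, 171.7]
ft_force: [0.8, 0.9, -0.3]
gripper_width: 85.1
grip_force: 0.0
```

drive_tool([
  [[0,0,-0.4,0.77,0.98,-0.3,85],[0,0,-0.3,0.77,0.98,-0.3,85],[0,0,0,0,0,0,85],[0,0,0,0,0,0,85],[0,0,0,0,0,0,85],[0,0,0,0,0,0,85],[0,0,0,0,0,0,85],[0,0,0,0,0,0,85]],
])

```text
time: 11.83
eef_pos: [462.2, 291.4, 202.5]
orientation: [-180.0, -0.0, 175.8]
ft_force: [0.3, -0.1, -0.6]
gripper_width: 85.3
grip_force: 0.0
```

Run:
```python
from m import *
s=sense(); e=s['eef_pos']; print(s['time'],e,s['orientation'],s['qvel'].round(1))
c=grab('wrist'); cv2.imwrite('pics/w6.png',c['p'][...,::-1])
```

```text
11.8333 [462.23855479 291.39945193 202.48908121] [-1.79964911e+02 -4.44434080e-02  1.75809779e+02] [ 0.2 -0.1 -0.2  0.  -0.1  0. ]
```

View pics/w6.png

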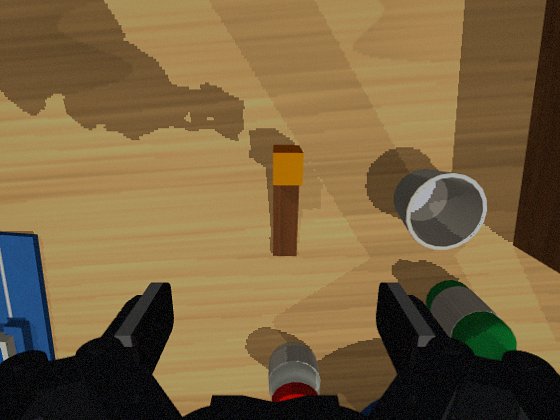

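The wedge's handle top is at (288,169) and its nose at (285,255), pointing away from the base. The cup at (440,210), jar at (295,375) and bottle at (475,320) are clear of it.

Run:
```python
from m import *
c=load('wrist'); p=c['p'].astype(int); hsv=cv2.cvtColor(c['p'],cv2.COLOR_RGB2HSV).astype(int)
o=(p[...,0]>150)&(p[...,1]<p[...,0]*.72)&(p[...,2]<60); o[:140]=0;o[200:]=0; o[:,:260]=0;o[:,315:]=0
print('handle',rect(c,comp(o,(288,169)),55))
b=hsv[...,2]
L=[];R=[]
for v in range(192,252):
    r=cv2.GaussianBlur(b[v:v+1,250:320].astype(np.float32),(0,0),1)[0]; g=np.diff(r); 
    L.append((250+np.argmin(g[:36])+.5,v)); R.append((286+np.argmax(g[36:])+.5,v))
def hz(v): return 17.5-14*(v-188)/(255-188)
for q in (L,R):
    q=np.array(q); P=np.array([plane(c,[x],max(3.5,hz(x[1])))[0] for x in q]); oo,d=line(P); print(oo,np.degrees(np.arctan2(d[1],d[0])))
col=b[235:270,280:292].mean(1); print(col.astype(int)); print('nose',plane(c,[[285,255.5]],2))
```

```text
handle [435.8 304.   25.7  23.8  -4.2]
[493.28403 283.9214 ] -2.4186406
[496.0307  311.05258] -4.395713
[ 87  89  87  86  86  87  87  87  88  88  87  87  87  88  88  87  88  87
  85  86  81 161 171 173 172 173 172 172 172 172 172 172 172 173 173]
nose [[534.2689321  296.88345642   2.        ]]
```

drive_tool([
  [[0,0,0,0.5,0.2,0,85],[0,0,0,0.4,0.155,0.5,85],[0,0,0,0,0,1.0,85],[0,0,0,0,0,1.0,85],[0,0,0,0,0,1.0,85],[0,0,0,0,0,1.0,85],[0,0,0,0,0,0.4,85],[0,0,0,0,0,0,85]],
])

```text
time: 12.55
eef_pos: [433.9, 303.2, 52.8]
orientation: [-179.7, -0.3, 175.9]
ft_force: [0.2, -0.8, 0.4]
gripper_width: 85.2
grip_force: 0.0
```

drive_tool([
  [[0,0,0,0,0,0.5,85],[0,0,0,0,0,0.4,85],[0,0,0,0,0,0.15,85],[0,0,0,0,0,0,85],[0,0,0,0,0,0,85],[0,0,0,0,0,0,85],[0,0,0,0,0,0,50],[0,0,0,0,0,0,35]],
], grip_force=60)

```text
time: 13.22
eef_pos: [436.0, 305.3, 25.3]
orientation: [179.9, 0.1, 175.9]
ft_force: [0.8, -0.5, 0.4]
gripper_width: 63.7
grip_force: 0.0
```

drive_tool([
  [[0,0,0,0,0,0,15],[0,0,0,0,0,0,15],[0,0,0,0,0,0,15],[0,0,0,0,0,0,15],[0,0,0,0,0,0,15],[0,0,0,0,0,0,15],[0,0,0,0,0,0,15],[0,0,0,0,0,0,15]],
])

```text
time: 13.88
eef_pos: [435.7, 305.2, 24.8]
orientation: [180.0, 0.0, 175.9]
ft_force: [-0.9, -0.5, 4.7]
gripper_width: 23.3
grip_force: 58.7
```

drive_tool([
  [[0,0,0,0,0,-0.2,15],[0,0,0,0,0,-0.6,15],[0,0,0.35,0,0,-0.8,15],[0,0,0.35,0,0,-0.6,15],[0,0,0,-0.27,-0.915,0,15],[0,0,0,-0.27,-0.915,0,15],[0,0,0,-0.27,-0.915,0,15],[0,0,0,-0.27,-0.915,0,15]],
])

```text
time: 14.55
eef_pos: [451.4, 190.6, 90.5]
orientation: [-180.0, -0.0, 171.8]
ft_force: [0.5, 0.6, -0.8]
gripper_width: 23.1
grip_force: 58.8
```

drive_tool([
  [[0,0,0,-0.27,-0.915,0,15],[0,0,0,-0.27,-0.915,0,15],[0,0,0,-0.27,-0.915,0,15],[0,0,0,-0.27,-0.915,0,15],[0,0,0,-0.27,-0.915,0,15],[0,0,0,-0.27,-0.915,0,15],[0,0,0,-0.27,-0.915,0,15],[0,0,0,0,0,0,15]],
])

```text
time: 15.22
eef_pos: [480.8, -10.4, 90.5]
orientation: [-179.9, 0.0, 171.5]
ft_force: [0.5, -0.3, -0.7]
gripper_width: 23.4
grip_force: 58.9
```

drive_tool([
  [[0,0,0,0,0,0,15],[0,0,0,0,0,0,15],[0,0,0,0,0,0,15],[0,0,0,0,0,0,15],[0,0,0,0,0,0,15],[0,0,0,0,0,0,15],[0,0,0,0,0,0,15],[0,0,0,0,0,0,15]],
])

```text
time: 15.88
eef_pos: [480.3, -6.3, 90.5]
orientation: [180.0, 0.0, 171.8]
ft_force: [0.6, 0.4, -0.7]
gripper_width: 23.3
grip_force: 58.9
```

Run:
```python
from m import *
s=sense(); e=s['eef_pos']; print(s['time'],e,s['orientation'],e@[.9897,-.1435,0],e@[.1435,.9897,0])
c=grab('wrist'); cv2.imwrite('pics/w7.png',c['p'][...,::-1])
```

```text
15.8833 [480.27062324  -6.30701998  90.52923142] [1.79995587e+02 2.86844257e-03 1.71757151e+02] 476.22889319188215 62.67677675835017
```

View pics/w7.png

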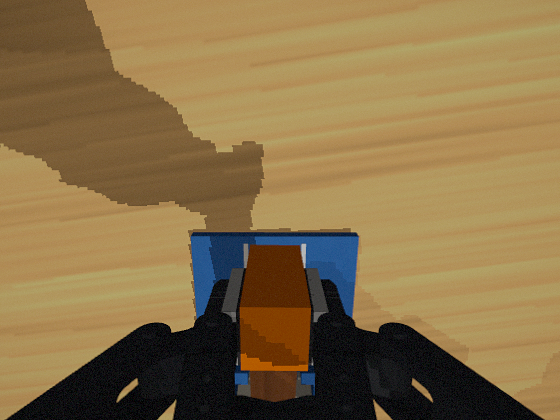

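The wedge is held over the bare end (handle u 240–310), centred between the board's edges at u≈190 and 358. I'll lower it.

drive_tool([
  [[0,0,0,0,0,0.6,15],[0,0,0,0,0,0.6,15],[0,0,0,0,0,0.4,15],[0,0,0,0,0,0.2,15],[0,0,0,0,0,0.05,15],[0,0,0,0,0,0.03,15],[0,0,0,0,0,0,15],[0,0,0,0,0,0,15]],
])

```text
time: 16.6
eef_pos: [480.9, -6.6, 34.8]
orientation: [180.0, 0.1, 171.7]
ft_force: [0.2, 0.0, -1.3]
gripper_width: 23.5
grip_force: 58.9
```

drive_tool([
  [[0,0,0,0,0,0.02,15],[0,0,0,0,0,0.02,15],[0,0,0,0,0,0.02,15],[0,0,0,0,0,0,15],[0,0,0,0,0,0,15],[0,0,0,0,0,0,15],[0,0,0,0,0,0,15],[0,0,0,0,0,0,15]],
])

```text
time: 17.27
eef_pos: [480.5, -6.6, 32.8]
orientation: [180.0, 0.0, 171.7]
ft_force: [-1.6, -0.5, 5.6]
gripper_width: 23.4
grip_force: 59.5
```

drive_tool([
  [[0,0,0,-0.15,0,0,15],[0,0,0,-0.25,0,0,15],[0,0,0,-0.25,0,0,15],[0,0,0,-0.2,0,0,15],[0,0,0,-0.15,0,0,15],[0,0,0,-0.1,0,0,15],[0,0,0,-0.1,0,0,15],[0,0,0,0,0,0,15]],
])

```text
time: 17.93
eef_pos: [514.9, -11.6, 32.8]
orientation: [180.0, -0.1, 171.7]
ft_force: [-4.4, 0.3, 9.4]
gripper_width: 23.1
grip_force: 60.1
```

drive_tool([
  [[0,0,0,-0.1,0,0,15],[0,0,0,-0.15,0,0,15],[0,0,0,-0.15,0,0,15],[0,0,0,-0.1,0,0,15],[0,0,0,0,0,0,15],[0,0,0,0,0,0,15],[0,0,0,0,0,0,15],[0,0,0,0,0,0,15]],
])

```text
time: 18.6
eef_pos: [529.8, -13.8, 32.8]
orientation: [180.0, -0.1, 171.7]
ft_force: [-4.2, 0.8, 7.9]
gripper_width: 23.4
grip_force: 60.1
```

drive_tool([
  [[0,0,0,-0.1,0,0,15],[0,0,0,-0.15,0,0,15],[0,0,0,-0.12,0,0,15],[0,0,0,-0.08,0,0,15],[0,0,0,0,0,0,15],[0,0,0,0,0,0,15],[0,0,0,0,0,0,15],[0,0,0,0,0,0,15]],
])

```text
time: 19.27
eef_pos: [543.1, -15.7, 32.8]
orientation: [180.0, -0.1, 171.7]
ft_force: [-5.1, 0.7, 8.2]
gripper_width: 23.0
grip_force: 60.1
```

Run:
```python
from m import *
s=sense(); e=s['eef_pos']; print(s['time'],e,s['orientation'],'nose x',e@[.9897,-.1435,0]-646+98, 'lat',e@[.1435,.9897,0]-62.4)
A=[]
for n in ('top','scene'):
    before=cv2.cvtColor(load(n)['p'],cv2.COLOR_RGB2HSV)
    c=grab(n)
    C=cloud(c); X=(C[...,:2]-[648.3,-30.8]); bx=X@[.9897,-.1435]; by=X@[.1435,.9897]
    for a in range(-60,70,10):
        m=(abs(bx-a)<5)&(abs(by)<20); print(n,a,m.sum(),np.median(C[m][:,2]).round(1) if m.any() else '')
c=load('scene'); im=c['p'][150:330,180:460,::-1]; cv2.imwrite('pics/s8.png',cv2.resize(im,None,fx=2.8,fy=2.8,interpolation=cv2.INTER_CUBIC))
```

```text
19.2667 [543.05103085 -15.72102987  32.80275297] [ 1.79996898e+02 -1.10952963e-01  1.71718272e+02] nose x -8.286426986141123 lat -0.03128033188165347
top -60 1 351.4
top -50 0 
top -40 0 
top -30 26 36.9
top -20 62 35.4
top -10 57 34.3
top 0 64 34.0
top 10 55 34.0
top 20 60 33.2
top 30 58 32.7
top 40 63 32.3
top 50 55 31.9
top 60 50 25.9
scene -60 53 21.2
scene -50 24 32.5
scene -40 36 33.2
scene -30 31 32.9
scene -20 37 32.0
scene -10 38 31.2
scene 0 34 32.9
scene 10 37 32.1
scene 20 39 30.7
scene 30 37 30.3
scene 40 36 30.3
scene 50 37 28.8
scene 60 43 22.6
```

View pics/s8.png

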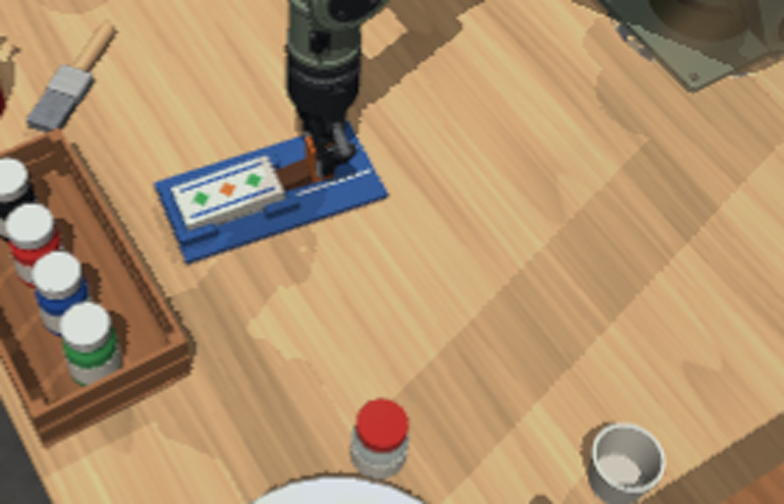

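The tile lies in the pocket (about (230,192) in the crop), its near end raised by the wedge. The depth profile falls 4–5 mm from near end to far end, and the bystanders look undisturbed. Handing in.

```bash
python3 -c "
from workcell import sign_off; print(sign_off())"
```

```text
the job is handed in; nothing more can be done
None
```

I handed the job in at about 19 s: the tile is in the pocket with its near end up about 5 mm on the wedge and the wedge still gripped flat on the board; the sign-off returned no verdict.

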